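Hold the spring-shut lid of a wheel case open at the marker

ROBOT

A 6-joint arm with a two-finger parallel gripper is mounted at the origin on the work surface. World frame = base frame: x ahead of the robot, y to its left, z up, the work surface at z = 0. Lengths are in m, angles in rad, forces in N, time in s.
With the tool pointing down it reaches from about 0.25 to 0.775 m from the base axis. Payload 4 kg.
Tool frame: the origin (TCP) lies at the very end of the fingers, on their centre line; the grasp point (between the pads) lies 19 mm behind it; z points along the fingers, y is the line along which they close (so a half turn about z gives the same grasp; the last joint's range is limited). The gripper opens to 94 mm and grips with 3 to 60 N. Pads are 16 mm wide; open, the fingers measure 119 mm over their backs; the gripper's body (75 mm by 177 mm) begins 78 mm behind the grasp point.
Start: joints at [1.212, 0.087, 1.371, -0, 1.684, -0.103], TCP at [0.139, 0.532, 0.206] pointing down, gripper open.
Joint ranges: [-3.1, 3.1], [-0.76, 2.03], [0.27, 2.55], [-1.08, 4.22], [0.17, 2.65], [-2.57, 2.57]. Speed limits (rad/s): [2.79, 2.79, 3.14, 3.14, 3.14, 3.14].

INTERFACE

Orientations are given as [roll, pitch, yaw] about the fixed x, y, z axes, in that order (R = Rz(yaw) Ry(pitch) Rx(roll)).
In Python, from bench import robot gives the robot as it stands. The module is installed in compiled form; this text tells all that it offers.
- The arm moves only by the tool move_arm, never from a script. Its argument "deltas" is one flat list of numbers, 7 for each row, row after row: the turn, a rotation vector about the tool's x, y, z in rad, then the shift along the tool's x, y, z in cm, then the closure, from -1 (fully open) to 1 (shut). A call has 1 to 8 rows; each row is the pose to reach, as a shift and turn from the pose commanded when the call began, along the tool's axes at that moment; what a row does not reach only later rows make up. A row lasts 1/10 s, in which the tool goes at most 50 mm and 8.59 degrees, less where a joint would pass 70% of its speed; a pose out of reach is approached as far as the arm can. A call with a gripper value outside its range is refused whole. The fingers move at their own pace and stop on an object; the grip force is fixed at half the most. Time passes only in rows, so rows that repeat a pose let the fingers close. It gives the time, the measured TCP pose, the force, the opening and the grip force at its end, in the units of the state.
- robot.get_obs(): the state, without advancing time (a new reading comes with each control period).
- robot.snapshot(name): name is "side" or "top" or "wrist"; returns a dict with "image" (400x640x3 uint8, red, green, blue), "depth" (400x640 float32, m along the optical axis (not along the pixel's ray), 0 where there is no reading), "fov_y" (degrees; the focal length in pixels is half the picture's height over the tangent of half this angle, whatever the lens; pixels are square), "cx", "cy" (the principal point, pixels), "D" ([k1, k2, p1, p2, k3] as OpenCV has them; the pictures are not rectified), "origin" and "orientation" of the camera in the world; the wrist camera has in their place "T_tool_cam" (4x4, takes a point from camera to tool coordinates, whose origin is the TCP and whose axes are the flange's). Camera axes: x right, y up, looking along -z (the intrinsics and any distortion apply to the point x, -y, -z); pixel columns grow to the right and rows downward; lengths in m; the calibration is good to about 2 mm. A picture is of the moment at which its call begins: read the wrist's pose just before it.
- robot.close_job(): hands the job in; it is judged then, once.
The state is a dict: "time": time; "joint_positions": joint angles; "qvel": joint speeds; "joint_torque": joint torques, N m; "tool_pos": TCP position; "ee_rot": TCP orientation; "wrist_force": force on the tool from outside, world axes, zero at the start; "wrist_torque": the same for the moment, N m; "width": finger opening in m; "finger_force": force on a finger pad.
Only numpy, scipy, OpenCV 4.12 (cv2) and the standard library are available. Lean on these libraries where they do the work, as an engineer would, in place of code of your own. Each camera call takes 0.05 s, during which the arm holds its last target. There are 200 camera calls.

TASK

The clockmaker wants to pick wheels out of the wooden parts case: swing the T-shaped steel hasp up off the lid's catch and right over until it lies back on its stop, then pull the sliding lid open by its bar handle until the pointer on the lid's edge is level with the brass marker clip on the rail. The lid springs shut by itself, so finish while still holding it there, at the marker and still. Leave the other things on the bench where they are.

Things in the scene. Friction and masses are not known exactly. Their poses are not given: they have to be found in the camera images.
- case: Wooden parts case, 300 x 150 mm and 72 mm high over its two dark side rails, fixed to the bench. Origin: centre of its underside on the bench; z up. The lid opens along the case's own -x; the hasp's hinge stands at its +x end; the rails (10 mm wide, centred 70 mm either side of the middle) run along x.
- lid (a joint): Travel of the pale wooden sliding lid, in m: 0 shut, growing as the lid is pulled along the case's -x, end stop at 0.110. A spring pulls it shut: about 5 N when shut, 60 N more per metre (8 to 10 N in the marker's range), with 0.6 N of friction. The lid is 128 mm wide, its top 66 mm above the bench. With the hasp on, the catch post (8 x 12 mm, top 100 mm above the bench) stands in the hasp's slot and the lid can move only about 3 mm.
- lid_grip (a point): Middle of the lid's bar handle: a round steel bar 12 mm thick and 70 mm long, lying across the slide direction (along the case's y), its axis 94 mm above the bench, 28 mm above the lid's top, on a post 30 mm to either side of the middle. With the lid shut it is at x = -85 mm, y = 0 in the case's frame. It moves with the lid.
- pointer (a point): Outer tip of the pointer, a steel bar 3 mm wide standing 5 mm high on the lid, pointing across to the rail on the case's -y side. With the lid shut it is at x = +20 mm, y = -64 mm in the case's frame; it moves with the lid.
- marker: Brass marker clip, 12 mm long with an upright fin 3 mm thick and 13 mm high, astride the rail on the case's -y side, fixed; where along the rail differs from job to job (the lid must travel 40 to 80 mm). Origin: under the fin's middle, on top of the rail, 72 mm above the bench; its axes are parallel to the case's, so the lid is at the mark when the pointer's x equals the marker's x in the case's frame.
- hasp (a joint): Angle of the hasp in rad: 0 lying level over the lid's catch, 1.57 upright, stop at 2.45 lying back over the case's +x end. It turns easily and falls either way by its own weight (60 g) once well off upright.
- hasp_hinge (a point): Hasp hinge: its axis is parallel to the case's y, 94 mm above the bench, at x = +95 mm, y = 0 in the case's frame, on a brass block 50 mm wide.
- hasp_bar (a point): Middle of the hasp's cross-bar, 75 mm from the hinge axis. The hasp is a flat steel plate 30 mm wide and 4 mm thick ending in a round bar 10 mm thick and 110 mm long along the case's y, so that 40 mm of free bar stands out on either side of the plate. On the catch it is level, 94 mm above the bench, from the hinge towards the case's -x, 28 mm clear above the lid's top.
- screwdriver: Screwdriver, dark wooden handle, 150 mm long, lying beside the case; loose on the bench, not part of the job, to be left alone. Origin: centre of its underside.
- wheel: Brass toothed wheel, 54 mm across, with a steel arbor, 26 mm high, lying flat; loose on the bench, not part of the job, to be left alone. Origin: centre of its underside.
- oil_bottle: Small amber oil bottle, 32 mm across, 55 mm high; loose on the bench, not part of the job, to be left alone. Origin: centre of its underside.
- loupe: Black eye loupe, 36 mm across, 30 mm high; loose on the bench, not part of the job, to be left alone. Origin: centre of its underside.
- tin: Round aluminium tin, 56 mm across, 26 mm high; loose on the bench, not part of the job, to be left alone. Origin: centre of its underside.
- weight: Brass weight with a neck, 40 mm across, 55 mm high; loose on the bench, not part of the job, to be left alone. Origin: centre of its underside.
- barrel: Brass spring barrel, 44 mm across, 28 mm high; loose on the bench, not part of the job, to be left alone. Origin: centre of its underside.

How it is judged:
On the way, in this order (a step that is already met when the one before it is completed fails the run):
1. the hasp is swung off the catch and lies back (value of joint hasp above 2 rad), for 0.2 s.
2. the lid is pulled out to the marker and held there by the robot's fingers (x of pointer in the frame of marker between -0.006 and 0.006 m and contact force between the fingers and lid above 4 N), for 0.3 s.
At the end, for the whole second after the job is handed in: The hasp lies back (joint above 2.0 rad), the lid's pointer is within 6 mm of the marker along the rail, the lid is still (under 10 mm/s), and the robot's fingers carry the spring's pull (more than 4 N on the lid), all through the last second (all of step 2 and value of joint hasp above 2 rad and velocity of joint lid between -0.01 and 0.01 m/s); the arm keeps its last pose, push and grip.
It fails at once if a loose thing beside the case is pushed more than 30 mm or knocked over (distance of any of screwdriver, wheel, oil_bottle, loupe, tin, weight, barrel from where it was at the start of the episode above 0.03 m or angle between any of wheel, oil_bottle, loupe, tin, weight, barrel's own z axis and vertical above 0.6 rad).
It also fails if it takes over 51 s, if anything falls off the work surface, if the arm or the gripper's body presses on something with over 40 N, if the wrist force passes 120 N, or if a joint passes its speed limit or range.

## Working session

There is one attempt and no reset: what is moved stays moved. The work goes in short steps, Python scripts to look and compute and a tool call to move; the robot and the scene stay as the last step left them, time stands still between calls to the robot, and variables do not carry over. Pictures are saved under pics/ and viewed, at most 10 in all, crops included, and the job is handed in when it is done.

Besides the shell and the picture viewer there is one more tool, called after ">>>" as name(argument=value, ...), one argument or row to a line, values as JSON. move_arm: Moves the arm, as the interface text tells. Its arguments: {"type":"object","properties":{"deltas":{"type":"array","items":{"type":"number"}}},"required":["deltas"]}

```bash
mkdir -p pics
cat > h.py <<'E'
import numpy as np, cv2, pickle
from scipy.spatial.transform import Rotation as R
from bench import robot
def snap(n,f):
    o=robot.get_obs(); s=robot.snapshot(n); s['obs']=o
    cv2.imwrite(f'pics/{f}.png',s['image'][:,:,::-1]); pickle.dump(s,open(f'{f}.pkl','wb')); return s
def cam(s):
    if 'T_tool_cam' in s:
        o=s['obs']; T=np.eye(4); T[:3,:3]=rot(o['ee_rot']); T[:3,3]=o['tool_pos']; T=T@np.array(s['T_tool_cam']); return T[:3,3],T[:3,:3]
    return np.array(s['origin']),rot(s['orientation'])
def rot(a):
    a=np.array(a,float)
    return a if a.shape==(3,3) else R.from_euler('xyz',a).as_matrix() if a.size==3 else R.from_quat(a).as_matrix()
def rays(s,px):
    f=200/np.tan(np.radians(s['fov_y'])/2); K=np.array([[f,0,s['cx']],[0,f,s['cy']],[0,0,1]])
    u=cv2.undistortPoints(np.array(px,float).reshape(-1,1,2),K,np.array(s['D'],float))[:,0]
    o,M=cam(s); return o,np.c_[u[:,0],-u[:,1],-np.ones(len(u))]@M.T
def plane(s,px,z):
    o,d=rays(s,px); return o+d*((z-o[2])/d[:,2])[:,None]
def depthpt(s,px):
    o,d=rays(s,px); return np.array([o+dd*s['depth'][int(round(p[1])),int(round(p[0]))] for p,dd in zip(px,d)])
E
python3 - <<'E'
from h import *
for n in('top','side'):
    s=snap(n,n); print(n,s['origin'],s['orientation'],s['fov_y'],s['D'])
o=robot.get_obs(); print(o)
E
```

```text
top [ 0.48946969 -0.00113295  1.0401657 ] [ 0.10939401 -0.00725271 -1.58757354] 57.30133445632108 [-0.01752808  0.          0.          0.          0.        ]
side [0.19022741 1.28002272 0.85195857] [ 1.05412538 -0.00710645 -2.82131432] 46.664883842028736 [-0.1360436  0.         0.         0.         0.       ]
{'time': 0.1, 'joint_positions': array([ 1.21189109e+00,  8.78955339e-02,  1.37207707e+00, -2.78582369e-05,
        1.68360747e+00, -1.03125399e-01]), 'qvel': array([ 1.52206743e-03, -2.25896424e-03, -3.56098635e-03, -5.10989881e-05,
        1.02054483e-03, -8.28674442e-04]), 'joint_torque': array([ 2.25069794e-03, -3.41249478e+01, -3.03303409e+01,  7.20124086e-02,
        3.03600077e-02, -1.00986545e-04]), 'tool_pos': array([0.13900442, 0.53163819, 0.20442655]), 'ee_rot': array([-3.13961294e+00, -1.77050539e-04,  2.88580953e+00]), 'wrist_force': array([ 0.56139266, -0.14789362,  0.06252414]), 'wrist_torque': array([-0.05747493, -0.012751  ,  0.00352924]), 'finger_force': 0.0, 'width': 0.09362892154557902}
```

View pics/top.png

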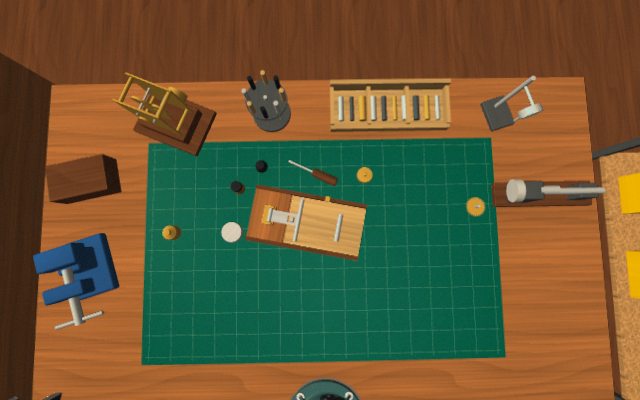

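View pics/side.png

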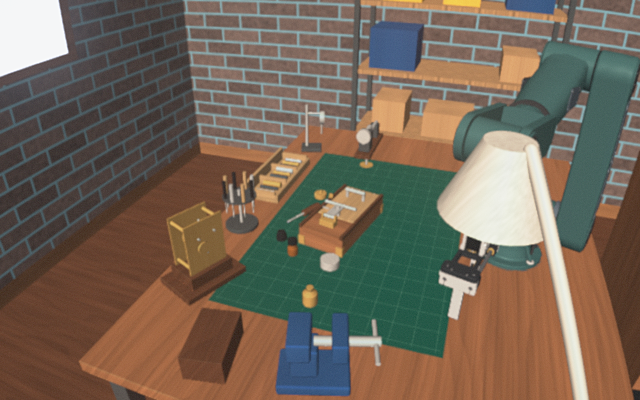

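The top view shows the case with the hinge at left (268,214), hasp bar near (300,218), handle near (338,227) and marker near (327,198). The side view confirms this. I'll zoom in on the top view.

Run:
```python
from h import *
s=pickle.load(open('top.pkl','rb')); im=s['image'][170:270,215:385,::-1]
cv2.imwrite('pics/crop.png',cv2.resize(im,None,fx=4.7,fy=4.7,interpolation=cv2.INTER_CUBIC))
```

```text
(no output)
```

View pics/crop.png

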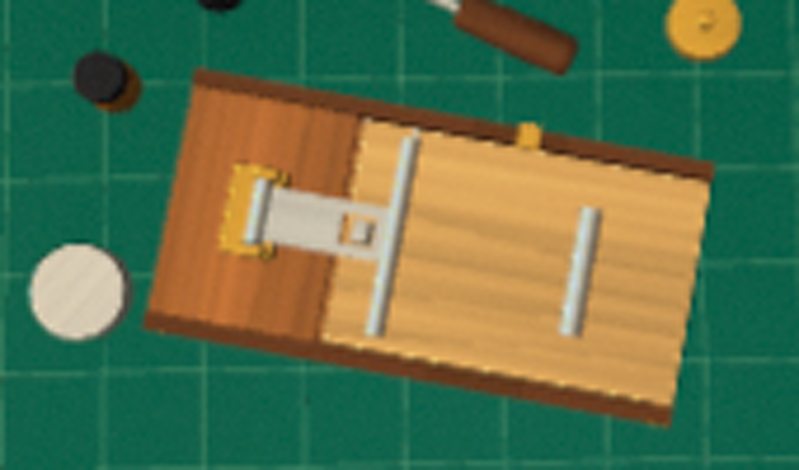

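The crop shows (crop px) the handle ends at (592,207)/(570,335), the hasp bar ends at (411,136)/(375,335), the hinge pin at (256,212) and the marker at (530,137). The rail corners are also clear.

Run:
```python
from h import *
s=pickle.load(open('top.pkl','rb'))
g=lambda c,z:plane(s,np.array(c)/4.7+[214.6,169.6],z)
C=g([(197,70),(714,165),(668,425),(147,328)],.072)
H=g([(592,207),(570,335)],.094);B=g([(411,136),(375,335)],.094);P=g([(262,180),(250,243)],.094);M=g([(530,130)],.085)
for n,a in(('C',C),('H',H),('B',B),('P',P),('M',M)):print(n,a.round(4).tolist())
ctr=C.mean(0); ax=(C[0]+C[3]-C[1]-C[2])[:2]; yaw=np.arctan2(ax[1],ax[0])
print('center',ctr,'yaw',yaw,'len',np.linalg.norm(C[0]-C[1]),np.linalg.norm(C[1]-C[2]),'bar',np.linalg.norm(B[0]-B[1]),np.linalg.norm(H[0]-H[1]))
ex=np.array([np.cos(yaw),np.sin(yaw)]);ey=np.array([-ex[1],ex[0]])
f=lambda p:((p-ctr)[:2]@ex,(p-ctr)[:2]@ey)
for n,p in(('H',H.mean(0)),('B',B.mean(0)),('P',P.mean(0)),('M',M[0])):print(n,f(p))
print(depthpt(s,np.array([(581,271),(393,236),(500,300)])/4.7+[214.6,169.6]))
for c,z in(((80,290),.026),((105,75),.055),((220,0),.03),((515,35),.02),((704,24),.026)):
    p=g([c],z)[0]; print(c,p,f(p))
o=robot.get_obs();print(rot(o['ee_rot']))
w=snap('wrist','w0');print(w['T_tool_cam'],w['fov_y'])
```

```text
C [[0.6315, 0.1702, 0.072], [0.5726, -0.1219, 0.072], [0.4279, -0.0921, 0.072], [0.4863, 0.1977, 0.072]]
H [[0.5486, -0.0513, 0.094], [0.4788, -0.0377, 0.094]]
B [[0.5895, 0.048, 0.094], [0.4806, 0.0687, 0.094]]
P [[0.5665, 0.1303, 0.094], [0.5319, 0.1369, 0.094]]
M [[0.5928, -0.018, 0.085]]
center [0.52958193 0.03844964 0.072     ] yaw 1.371901051501631 len 0.2980087305025141 0.14775074611309028 bar 0.11087849456021136 0.07109021771842222
H (np.float64(-0.08445109194921302), np.float64(-0.0008329105292780015))
B (np.float64(0.02058214497866899), np.float64(-0.0014374100595813762))
P (np.float64(0.09713892419227918), np.float64(-0.00039728728668455226))
M (np.float64(-0.04288797225761106), np.float64(-0.07310608900772876))
[[ 5.13491323e-01 -4.43236402e-02  9.72653453e-02]
 [ 5.34098711e-01  5.79433281e-02  1.01338660e-01]
 [ 4.98752272e-01  2.35504793e-04  6.63213436e-02]]
(80, 290) [0.50897845 0.24654871 0.026     ] (np.float64(0.19992552125980181), np.float64(0.06131486234043012))
(105, 75) [0.63189031 0.22632618 0.055     ] (np.float64(0.20438739558997046), np.float64(-0.06316954961443373))
(220, 0) [0.67948298 0.16409856 0.03      ] (np.float64(0.15279023772199715), np.float64(-0.12211928920156394))
(515, 35) [ 0.65728298 -0.01120271  0.02      ] (np.float64(-0.023441467342258014), np.float64(-0.134994112555394))
(704, 24) [ 0.66120027 -0.12419631  0.026     ] (np.float64(-0.13343344945054073), np.float64(-0.1611601858922488))
[[-9.67465445e-01  2.53002294e-01 -6.72164114e-04]
 [ 2.53003125e-01  9.67463653e-01 -1.87051194e-03]
 [ 1.77050538e-04 -1.97971529e-03 -9.99998025e-01]]
[[-7.73741785e-04  9.60368946e-01  2.78730855e-01  8.10832580e-02]
 [ 9.99999008e-01  4.15004265e-04  1.34604333e-03  3.44752264e-04]
 [ 1.17702372e-03  2.78731620e-01 -9.60368314e-01 -1.78183631e-01]
 [ 0.00000000e+00  0.00000000e+00  0.00000000e+00  1.00000000e+00]] 69.2381440728456
```

>>> move_arm(
  deltas=[0, 0, -0.057, -31, -24, 1.7, -1, 0, 0, -0.057, -31, -24, 1.7, -1, 0, 0, -0.057, -31, -24, 1.7, -1, 0, 0, -0.057, -31, -24, 1.7, -1, 0, 0, -0.057, -31, -24, 1.7, -1, 0, 0, -0.057, -31, -24, 1.7, -1, 0, 0, -0.057, -31, -24, 1.7, -1, 0, 0, -0.057, -31, -24, 1.7, -1],
)

```text
time: 0.95
tool_pos: [0.3792, 0.2193, 0.1882]
ee_rot: [-3.141, 0.0, 2.942]
wrist_force: [0.3, -0.5, 0.4]
width: 0.0941
finger_force: 0.0
```

>>> move_arm(
  deltas=[0, 0, 0, -14.9, -12.9, 0, -1, 0, 0, 0, -14.9, -12.9, 0, -1, 0, 0, 0, -14.9, -12.9, 0, -1, 0, 0, 0, -14.9, -12.9, 0, -1, 0, 0, 0, -14.9, -12.9, 0, -1, 0, 0, 0, -14.9, -12.9, 0, -1, 0, 0, 0, -14.9, -12.9, 0, -1],
)

```text
time: 1.65
tool_pos: [0.4982, 0.0665, 0.1883]
ee_rot: [3.141, -0.001, 2.944]
wrist_force: [1.0, -0.1, 0.2]
width: 0.0942
finger_force: 0.0
```

Run:
```python
from h import *
s=snap('wrist','w1');print(s['obs']['tool_pos'],s['obs']['ee_rot'])
```

```text
[0.49822429 0.06649816 0.18827488] [ 3.14113318e+00 -9.42241703e-04  2.94375619e+00]
```

View pics/w1.png

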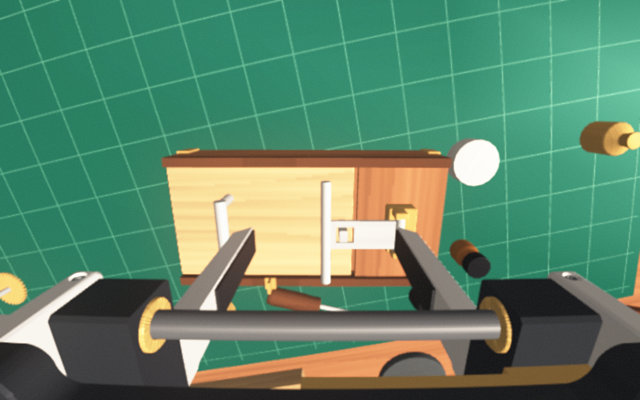

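The bar at col 326 lies centred between the fingertips (250/398), so I descend and grip.

>>> move_arm(
  deltas=[0, 0, 0, 0, 0, 5, -1, 0, 0, 0, 0, 0, 9, -1, 0, 0, 0, 0, 0, 11.1, -1, 0, 0, 0, 0, 0, 11.1, -1, 0, 0, 0, 0, 0, 11.1, 1, 0, 0, 0, 0, 0, 11.1, 1, 0, 0, 0, 0, 0, 11.1, 1, 0, 0, 0, 0, 0, 11.1, 1],
)

```text
time: 2.5
tool_pos: [0.4999, 0.0657, 0.0791]
ee_rot: [3.141, 0.003, 2.943]
wrist_force: [-0.1, -0.5, -0.4]
width: 0.0653
finger_force: 0.0
```

>>> move_arm(
  deltas=[0, 0, 0, 0, 0, 0, 1, 0, 0, 0, 0, 0, 0, 1, 0, 0, 0, 0, 0, 0, 1],
)

```text
time: 2.8
tool_pos: [0.499, 0.0655, 0.0775]
ee_rot: [3.141, 0.0, 2.943]
wrist_force: [0.1, 0.2, -0.1]
width: 0.0413
finger_force: 0.0
```

>>> move_arm(
  deltas=[0, 0, 0, 0, 0, 0, 1, 0, 0, 0, 0, 0, 0, 1, 0, 0, 0, 0, 0, 0, 1, 0, 0, 0, 0, 0, 0, 1, 0, 0, 0, 0, 0, 0, 1, 0, 0, 0, 0, 0, 0, 1],
)

```text
time: 3.4
tool_pos: [0.4992, 0.0668, 0.0776]
ee_rot: [3.139, 0.0, 2.943]
wrist_force: [0.9, 6.4, -0.6]
width: 0.0091
finger_force: 30.0
```

>>> move_arm(
  deltas=[0, 0, 0, 0, 0.08, -1.12, 1, 0, 0, 0, 0, 0.34, -2.22, 1, 0, 0, 0, 0, 0.75, -3.26, 1, 0, 0, 0, 0, 1.31, -4.24, 1, 0, 0, 0, 0, 2.01, -5.11, 1, 0, 0, 0, 0, 2.84, -5.88, 1, 0, 0, 0, 0, 3.77, -6.51, 1, 0, 0, 0, 0, 4.78, -6.99, 1],
)

```text
time: 4.2
tool_pos: [0.5083, 0.1124, 0.1451]
ee_rot: [-3.14, -0.002, 2.943]
wrist_force: [3.4, 0.5, -8.3]
width: 0.0088
finger_force: 30.0
```

>>> move_arm(
  deltas=[0, 0, 0, 0, 1.08, -0.33, 1, 0, 0, 0, 0, 2.19, -0.49, 1, 0, 0, 0, 0, 3.31, -0.49, 1, 0, 0, 0, 0, 4.42, -0.31, 1, 0, 0, 0, 0, 5.49, 0.02, 1, 0, 0, 0, 0, 6.5, 0.52, 1, 0, 0, 0, 0, 7.43, 1.15, 1, 0, 0, 0, 0, 7.99, 1.65, 1],
)

```text
time: 5.0
tool_pos: [0.5247, 0.1925, 0.1308]
ee_rot: [3.14, 0.001, 2.944]
wrist_force: [-0.1, 0.8, 3.3]
width: 0.0088
finger_force: 30.0
```

>>> move_arm(
  deltas=[0, 0, 0, 0, 0, 0, 0, 0, 0, 0, 0, 0, 0, -0.5, 0, 0, 0, 0, 0, 0, -0.5, 0, 0, 0, 0, 0, 0, -0.5, 0, 0, 0, 0, 0, 0, -0.5, 0, 0, 0, 0, 0, 0, -0.5],
)

```text
time: 5.6
tool_pos: [0.5242, 0.1906, 0.131]
ee_rot: [3.141, 0.0, 2.942]
wrist_force: [-0.3, -0.3, -0.4]
width: 0.0537
finger_force: 0.0
```

>>> move_arm(
  deltas=[0, 0, 0, 0, 0, -5, -1, 0, 0, 0, 0, 0, -7, -1, 0, 0, 0, -1, -5, -7, -1, 0, 0, 0, -2, -10, -7, -1, 0, 0, 0, -3, -15, -7, -1, 0, 0, 0, -3.6, -19.5, -7, -1, 0, 0, 0, -3.6, -23.3, -7, -1, 0, 0, 0, -3.6, -23.3, -7, -1],
)

```text
time: 6.4
tool_pos: [0.5127, -0.049, 0.201]
ee_rot: [-3.14, 0.0, 2.936]
wrist_force: [-0.7, -0.2, -0.1]
width: 0.0938
finger_force: 0.0
```

Run:
```python
from h import *
s=snap('wrist','w2');print(s['obs']['tool_pos'],s['obs']['ee_rot'])
```

```text
[ 0.51273294 -0.04899115  0.20098963] [-3.13991410e+00  2.29955939e-04  2.93611629e+00]
```

View pics/w2.png

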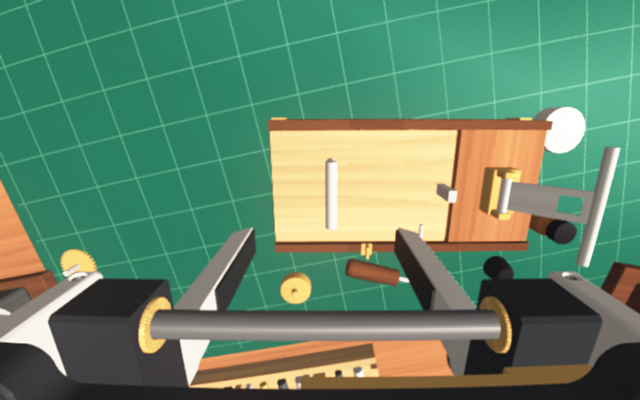

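The hasp lies back (bar near (600,205)). The handle is at col 331 between the fingers, the pointer near (420,231) and the marker near (366,250). I'll zoom in to measure the pointer and marker.

Run:
```python
from h import *
s=pickle.load(open('w2.pkl','rb')); im=s['image'][145:270,300:440,::-1]
cv2.imwrite('pics/crop2.png',cv2.resize(im,None,fx=4.8,fy=4.8,interpolation=cv2.INTER_CUBIC))
```

```text
(no output)
```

View pics/crop2.png

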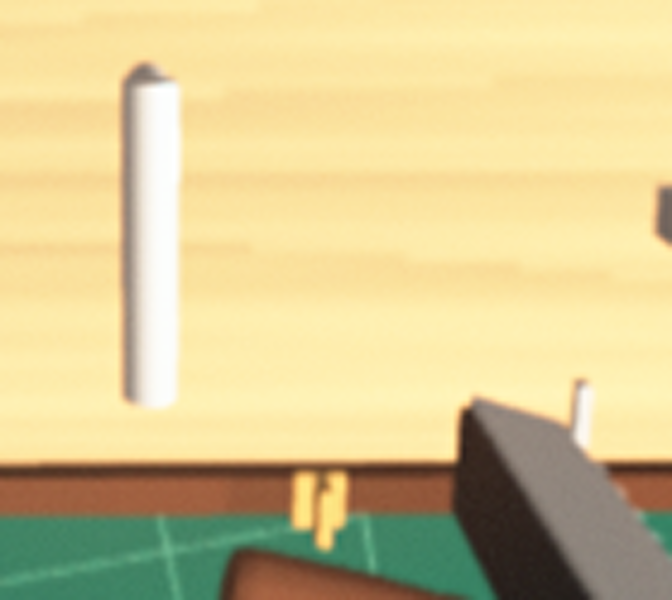

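Run:
```python
from h import *
s=pickle.load(open('w2.pkl','rb'))
g=lambda c,z:plane(s,np.array(c)/4.8+[299.6,144.6],z)
yaw=1.372;ctr=np.array([.5296,.0384]);ex=np.array([np.cos(yaw),np.sin(yaw)]);ey=np.array([-ex[1],ex[0]])
for n,c,z in(('handle',[(150,80),(150,395)],.097),('ptr',[(582,390),(584,435)],.071),('fin',[(325,520)],.085),('base',[(320,500)],.0745)):
    p=g(c,z); print(n,[( ((q[:2]-ctr)@ex*1e3).round(1),((q[:2]-ctr)@ey*1e3).round(1)) for q in p],p.mean(0))
t=s['obs']['tool_pos'][:2]-ctr;print(t@ex,t@ey)
```

```text
handle [(np.float64(-82.9), np.float64(36.1)), (np.float64(-83.0), np.float64(-32.7))] [ 0.51152777 -0.04253939  0.097     ]
ptr [(np.float64(20.4), np.float64(-42.6)), (np.float64(21.9), np.float64(-54.2))] [0.5812548 0.0495819 0.071    ]
fin [(np.float64(-41.9), np.float64(-69.1))] [ 0.58905333 -0.01635717  0.085     ]
base [(np.float64(-41.7), np.float64(-69.1))] [ 0.58910802 -0.01611956  0.0745    ]
-0.08900104399370024 -0.0007239732436570546
```

>>> move_arm(
  deltas=[0, 0, 0, 0.2, 0.5, 4.5, -1, 0, 0, 0, 0.2, 0.5, 9, -1, 0, 0, 0, 0.2, 0.5, 12.4, -1, 0, 0, 0, 0.2, 0.5, 12.4, -1, 0, 0, 0, 0.2, 0.5, 12.4, 1, 0, 0, 0, 0.2, 0.5, 12.4, 1, 0, 0, 0, 0.2, 0.5, 12.4, 1, 0, 0, 0, 0.2, 0.5, 12.4, 1],
)

```text
time: 7.25
tool_pos: [0.5138, -0.0396, 0.079]
ee_rot: [3.141, 0.004, 2.943]
wrist_force: [0.6, -0.2, -0.2]
width: 0.0655
finger_force: 0.0
```

>>> move_arm(
  deltas=[0, 0, 0, 0, 0, 0, 1, 0, 0, 0, 0, 0, 0, 1, 0, 0, 0, 0, 0, 0, 1, 0, 0, 0, 0, 0, 0, 1, 0, 0, 0, 0, 0, 0, 1, 0, 0, 0, 0, 0, 0, 1, 0, 0, 0, 0, 0, 0, 1],
)

```text
time: 7.95
tool_pos: [0.5117, -0.0428, 0.0767]
ee_rot: [-3.134, -0.0, 2.942]
wrist_force: [-1.9, -8.2, -0.2]
width: 0.0111
finger_force: 30.0
```

>>> move_arm(
  deltas=[0, 0, 0, 0, -1, 0, 1, 0, 0, 0, 0, -2.2, 0, 1, 0, 0, 0, 0, -3.4, 0, 1, 0, 0, 0, 0, -4.6, 0, 1, 0, 0, 0, 0, -5.6, 0, 1, 0, 0, 0, 0, -6.4, 0, 1, 0, 0, 0, 0, -6.4, 0, 1, 0, 0, 0, 0, -6.4, 0, 1],
)

```text
time: 8.75
tool_pos: [0.5002, -0.0994, 0.0767]
ee_rot: [3.135, -0.0, 2.943]
wrist_force: [1.7, 8.0, 0.5]
width: 0.011
finger_force: 30.0
```

Run:
```python
from h import *
s=snap('wrist','w3');o=s['obs'];print(o['tool_pos'],o['wrist_force'],o['ee_rot'],o['width'])
ex=np.array([.198,.980]);print((o['tool_pos'][:2]-[.5117,-.0428])@ex)
im=s['image'][130:270,260:430,::-1]
cv2.imwrite('pics/crop3.png',cv2.resize(im,None,fx=4,fy=4,interpolation=cv2.INTER_CUBIC))
t=snap('top','top3')
im=t['image'][170:270,255:385,::-1]
cv2.imwrite('pics/crop4.png',cv2.resize(im,None,fx=5,fy=5,interpolation=cv2.INTER_CUBIC))
```

```text
[ 0.50022558 -0.09936606  0.07669555] [1.72840806 8.00983573 0.52156814] [ 3.13471842e+00 -2.55297256e-04  2.94314249e+00] 0.010973005099872446
-0.05770667168907929
```

View pics/w3.png

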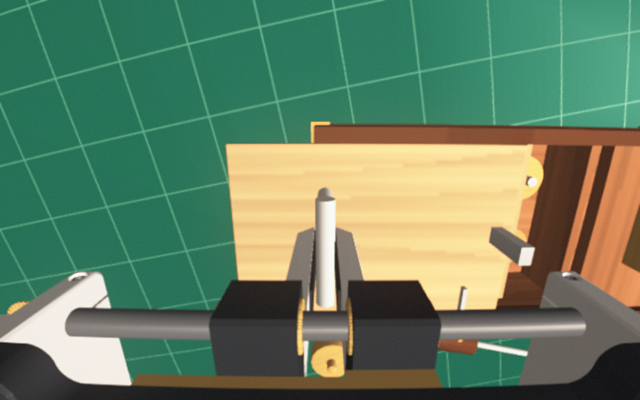

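View pics/crop4.png

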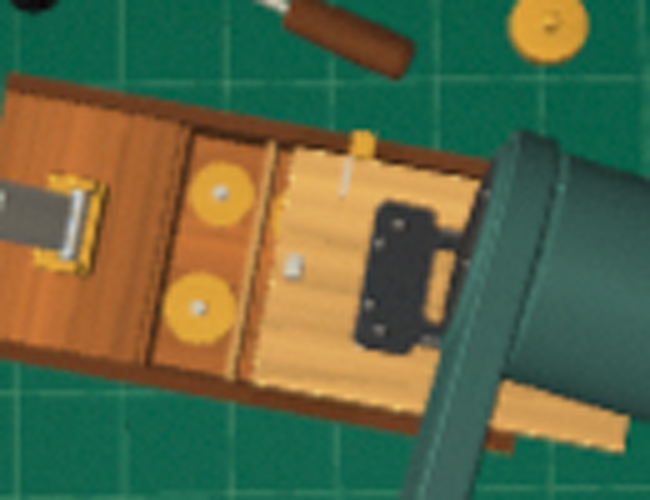

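The wrist view shows the handle gripped and the hasp clear. In the top crop the pointer (349,162) still lies to the left of the marker clip (363,142).

Run:
```python
from h import *
s=pickle.load(open('top3.pkl','rb'))
g=lambda c,z:plane(s,np.array(c)/5+[254.6,169.6],z)
yaw=1.372;ctr=np.array([.5296,.0384]);ex=np.array([np.cos(yaw),np.sin(yaw)])
print([((q[:2]-ctr)@ex*1e3).round(1) for q in (g([(350,160)],.071)[0],g([(345,190)],.071)[0],g([(364,136)],.085)[0],g([(362,148)],.076)[0])])
```

```text
[np.float64(-37.7), np.float64(-37.9), np.float64(-42.7), np.float64(-42.8)]
```

>>> move_arm(
  deltas=[0, 0, 0, 0, -0.3, 0, 1, 0, 0, 0, 0, -0.55, 0, 1, 0, 0, 0, 0, -0.55, 0, 1, 0, 0, 0, 0, -0.55, 0, 1, 0, 0, 0, 0, -0.55, 0, 1],
)

```text
time: 9.35
tool_pos: [0.4992, -0.1043, 0.0767]
ee_rot: [3.134, -0.0, 2.944]
wrist_force: [1.9, 8.0, 0.5]
width: 0.0112
finger_force: 30.0
```

Run:
```python
from h import *
t=snap('top','top4');o=t['obs'];print(o['tool_pos'],o['wrist_force'],o['qvel'])
print((o['tool_pos'][:2]-[.5117,-.0428])@[.198,.980])
im=t['image'][185:225,295:355,::-1]
cv2.imwrite('pics/crop5.png',cv2.resize(im,None,fx=10,fy=10,interpolation=cv2.INTER_CUBIC))
```

```text
[ 0.49924372 -0.10429157  0.07671303] [1.91327456 7.95954245 0.51000652] [ 0.00083066 -0.00016096  0.00080624  0.00150378 -0.00193455 -0.0011632 ]
-0.06272808364759941
```

View pics/crop5.png

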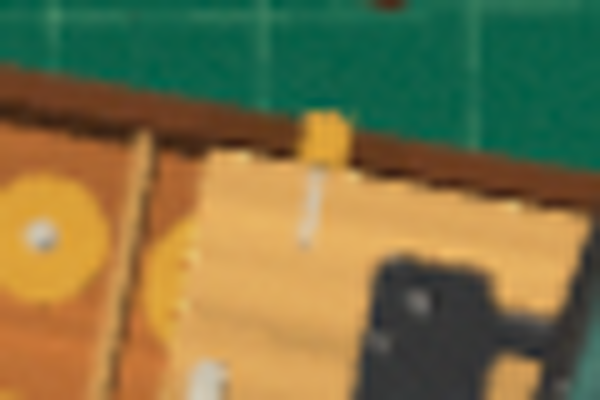

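The pointer (318,175) now lines up with the middle of the clip (327,140), along the case's slanted y direction. I'll hold briefly and hand in.

>>> move_arm(
  deltas=[0, 0, 0, 0, 0, 0, 1, 0, 0, 0, 0, 0, 0, 1, 0, 0, 0, 0, 0, 0, 1, 0, 0, 0, 0, 0, 0, 1, 0, 0, 0, 0, 0, 0, 1],
)

```text
time: 9.9
tool_pos: [0.4992, -0.1043, 0.0767]
ee_rot: [3.134, -0.0, 2.944]
wrist_force: [1.9, 7.4, -0.0]
width: 0.011
finger_force: 30.0
```

```bash
python3 -c "
from bench import robot
print(robot.close_job())"
```

```text
the job is handed in; nothing more can be done
None
```

I handed the job in at 9.9 s with the hasp lying back and the gripper holding the lid still at about 63 mm of travel, the pointer within about 1 mm of the marker by the top camera; no verdict was returned.

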